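# Bring the square jar on the pastry carousel to the front and hold it there

## Task

Turn the jar carousel until the square jar stands at the front, in line with the pointer that sticks out from the carousel's foot, and finish still holding the carousel with the gripper (not a jar) so that it stays still while the jar is opened: do not let go at the end. Leave all five jars standing in their bays, and leave the cake ring, bowl and spatula where they lie.

Things in the scene. Friction and masses are not known exactly. Their poses are not given: they have to be found in the camera images.
- stand: Dark steel foot of the carousel, fixed to the bench: disc 150 mm across, 20 mm high. Origin on the vertical turning axis at bench height, z up. Its -x axis runs to the front pointer, which never moves: a flat arm from under the tray, then a post with a level dark diamond (42 mm square on its corner, top 75 mm above the bench, centre 178 mm from the axis).
- carousel: The turning part: white tray 284 mm across, 12 mm thick, five bays (wire hoops 72 mm across, 24 mm above the tray, centres 100 mm from the axis, 72 deg apart), 22 mm centre post with a bar handle on top. Origin on the axis at the tray's underside, 22 mm above the bench; z up, x along the handle. Turns endlessly both ways, light friction (0.06 N m), stays where left.
- handle_mid (a point): Centre of the carousel's wooden bar handle: a level bar 80 mm long (this point's x), 16 mm thick (y), 40 mm high (z), on the turning axis, above all the jars; 202 mm above the bench, 180 mm above the carousel's origin. Both ends are alike.
- square_jar: The jar to bring to the front: the only square one, a steel jar with a flat square lid, 45 x 45 mm, 90 mm high. It starts in one of the three bays farthest from the pointer (at least a quarter turn away). Stands upright and loose in a bay of the carousel; origin at the centre of its underside, z up. Leave it in its bay.
- round_jar_a: Round steel jar, flat lid, 60 mm across, 90 mm high (the tall round one). Stands upright and loose in a bay of the carousel; origin at the centre of its underside, z up. Leave it in its bay.
- round_jar_b: Round steel jar, flat lid, 60 mm across, 62 mm high (the low one). Stands upright and loose in a bay of the carousel; origin at the centre of its underside, z up. Leave it in its bay.
- round_jar_c: Round steel jar, 56 mm across, 72 mm high, with a small wooden ball on its lid (95 mm in all). Stands upright and loose in a bay of the carousel; origin at the centre of its underside, z up. Leave it in its bay.
- round_jar_d: Round steel jar with a domed lid, 60 mm across, 91 mm high. Stands upright and loose in a bay of the carousel; origin at the centre of its underside, z up. Leave it in its bay.
- cake_ring: Bystander: open steel cake ring, 120 mm across, 55 mm high, loose on the bench to the robot's right. Origin at the centre of its underside.
- mixing_bowl: Bystander: steel bowl, 170 mm across, 75 mm high, loose on the bench to the robot's left. Origin at the centre of its underside.
- palette: Bystander: spatula with wooden handle, 260 mm long, lying loose on the bench beyond the carousel. Origin near its middle, x along it towards the blade.
Mind the look-alikes: they are no part of the job. Leave any black look-alike of the round_jar_d alone. Leave any blue look-alike of the round_jar_b alone.

How it is judged (in metres and radians):
At the end, for the whole second after the job is handed in: The square jar's centre is within 11 mm sideways of the line from the turning axis to the pointer, on the pointer's side; the carousel stands still (under 0.05 rad/s) with the gripper's fingers bearing on it with more than 1 N; all five jars stand upright in their bays (y of square_jar in the frame of stand between -0.011 and 0.011 m and x of square_jar in the frame of stand below -0.08 m and angular speed of carousel below 0.05 rad/s and contact force between the fingers and carousel above 1 N and angle between each of square_jar, round_jar_a, round_jar_b, round_jar_c, round_jar_d's own z axis and vertical below 0.15 rad and height (world z) of each of square_jar, round_jar_a, round_jar_b, round_jar_c, round_jar_d below 0.045 m and horizontal distance between each of square_jar, round_jar_a, round_jar_b, round_jar_c, round_jar_d and carousel below 0.115 m); the arm keeps its last pose, push and grip.
It fails at once if a jar is tipped over or lifted out of its bay (angle between any of square_jar, round_jar_a, round_jar_b, round_jar_c, round_jar_d's own z axis and vertical above 0.35 rad or height (world z) of any of square_jar, round_jar_a, round_jar_b, round_jar_c, round_jar_d above 0.06 m).
It fails at once if the cake ring, bowl or spatula is moved by more than 25 mm (distance of any of cake_ring, mixing_bowl, palette from where it was at the start of the episode above 0.025 m).
It also fails if it takes over 64 s, if anything falls off the work surface, if the arm or the gripper's body presses on something with over 40 N, if the wrist force passes 120 N, or if a joint passes its speed limit or range.

## Robot

A 7-joint arm with a two-finger parallel gripper is mounted at the origin on the work surface. World frame = base frame: x ahead of the robot, y to its left, z up, the work surface at z = 0. Lengths are in mm, angles in rad, forces in N, time in s.
With the tool pointing down it reaches from about 400 to 875 mm from the base axis. Payload 6.5 kg.
Tool frame: the origin (TCP) lies where the fingers leave the gripper's body, on its centre line; the fingertips stand 73 mm ahead of it and the grasp point (between the pads) lies 54 mm ahead of it; z points along the fingers, y is the direction in which the jaws open and shut (so a half turn about z gives the same grasp; the last joint's range is limited). The gripper opens to 85 mm and grips with 20 to 120 N. Pads are 22 mm wide; open, the fingers measure 114 mm over their backs; the gripper's body (76 mm by 85 mm) begins 54 mm behind the grasp point. The pads swing forward as they close: fully open they stand 13 mm farther back than shut.
Start: joints at [1.065, 0.536, -0.004, 1.538, 0.003, 1.067, -0.071], TCP at [276.74, -588.137, 303.89] pointing down, gripper open.
Joint ranges: [-2.7, 2.7], [-0.37, 2.16], [-1.27, 1.26], [0.24, 2.4], [-1.31, 4.45], [0.19, 1.91], [-2.76, 2.76]. Speed limits (rad/s): [2.39, 2.39, 3.14, 3.14, 3.14, 3.14, 3.14].

## Interface

Orientations are given as a unit quaternion [x, y, z, w].
In Python, from bench import r gives the robot as it stands.
- The arm moves only by the shell command python3 -m handwheel 'ROWS'. ROWS is text: rows parted by semicolons, each of 7 numbers parted by spaces: the shift along the world's x, y, z each as a share of 20 cm, from -1 to 1, then the turn, a rotation vector about the world's x, y, z each as a share of 180 degrees, from -1 to 1, then the opening, from -1 (shut) to 1 (fully open), so that 0 is half open. A call has 1 to 12 rows; each row shifts and turns the commanded pose from where the row before left it; what a row does not reach is not made up. A row lasts 1/12 s, in which the tool goes at most 41.7 mm and 7.16 degrees, less where a joint would pass 70% of its speed; a pose out of reach is approached as far as the arm can. A call with a number of a shift or a turn outside -1 to 1 is refused whole. A call with a gripper value outside its range is refused whole. The fingers move at their own pace and stop on an object; the grip force is fixed at half the most. Time passes only in rows, so rows that do not move let the fingers close. It gives the time, the measured TCP pose, the force and the opening at its end, in the units of the state.
- r.read_state(): the state, without advancing time (a new reading comes with each control period).
- r.grab_frame(name): name is "side" or "top"; returns (picture, depth): 384x512x3 uint8, blue, green, red; 384x512 float32, mm along the optical axis (not along the pixel's ray), 0 where there is no reading.
- r.camera_info(name): a dict with "fov_y" (degrees; the focal length in pixels is half the picture's height over the tangent of half this angle, whatever the lens; pixels are square), "cx", "cy" (the principal point, pixels), "world_to_cam" (4x4, takes a point from world to camera coordinates). Camera axes: x right, y up, looking along -z (the intrinsics and any distortion apply to the point x, -y, -z); pixel columns grow to the right and rows downward; lengths in mm; the calibration is good to about 2 mm. A picture is of the moment at which its call begins. camera_info takes no time and is no camera call.
- r.sign_off(): hands the job in, once; it reports no verdict.
The state is a dict: "clock": time; "joint_positions": joint angles; "joint_velocities": joint speeds; "tau": joint torques, N m; "eef_pos": TCP position; "tool_rot": TCP orientation; "ft_force": force on the tool from outside, world axes, zero at the start; "ft_torque": the same for the moment, N m; "opening": finger opening in mm.
Only numpy, scipy, OpenCV 4.12 (cv2) and the standard library are available. Lean on these libraries where they do the work, as an engineer would, in place of code of your own. Each camera call takes 0.05 s, during which the arm holds its last target.

## Working session

There is one attempt and no reset: what is moved stays moved. The work goes in short steps, Python scripts to look and compute and a shell command to move; the robot and the scene stay as the last step left them, time stands still between calls to the robot, and variables do not carry over. Pictures are saved under pics/ and viewed, and the job is handed in when it is done.

```bash
mkdir -p pics; ls
python3 - <<'E'
from bench import r
import cv2,numpy as np
print(r.read_state())
for n in("side","top"):
    print(n,r.camera_info(n))
    p,d=r.grab_frame(n); cv2.imwrite(f"pics/{n}0.png",p); np.save(f"pics/{n}0.npy",d)
E
```

```text
pics
{'clock': 0.0, 'joint_positions': array([ 1.06480814,  0.53721684, -0.00440412,  1.53892956,  0.00262056,
        1.06728638, -0.07121536]), 'joint_velocities': array([ 8.60782845e-04,  1.18489424e-04,  8.92076846e-04,  8.74453576e-04,
        3.92174911e-05, -5.44120462e-04,  1.66268074e-04]), 'tau': array([ 1.14773189e-05, -5.83407176e+01,  1.04856949e+00, -2.59106791e+01,
        1.23017002e-02,  9.33724106e-03, -1.13601459e-05]), 'eef_pos': array([ 276.47724798, -587.68104394,  302.95847058]), 'tool_rot': array([ 9.75916111e-01,  2.18144223e-01, -2.82057815e-04, -8.73003669e-04]), 'ft_force': array([ 0.9137489 , -0.51345307, -0.49177445]), 'ft_torque': array([ 0.03923032, -0.02027144, -0.04837903]), 'opening': 85.355044289502}
side {'fov_y': 43.1517723749246, 'cx': 256.13568992736225, 'cy': 189.5548658540339, 'world_to_cam': array([[-8.98342410e-01, -4.38683719e-01, -2.31842512e-02,
         4.95619465e+02],
       [ 2.75105881e-01, -6.02941976e-01,  7.48850938e-01,
        -2.51201904e+02],
       [-3.42487473e-01,  6.66346433e-01,  6.62332819e-01,
        -1.54807691e+03],
       [ 0.00000000e+00,  0.00000000e+00,  0.00000000e+00,
         1.00000000e+00]])}
top {'fov_y': 48.24102656992778, 'cx': 254.78081642514277, 'cy': 184.72106594238988, 'world_to_cam': array([[-1.79526416e-02, -9.99712802e-01, -1.58750379e-02,
         2.64591430e+01],
       [ 9.94050578e-01, -1.95524616e-02,  1.07150128e-01,
        -5.61063660e+02],
       [-1.07429751e-01, -1.38569628e-02,  9.94116106e-01,
        -1.37347670e+03],
       [ 0.00000000e+00,  0.00000000e+00,  0.00000000e+00,
         1.00000000e+00]])}
```

View pics/side0.png

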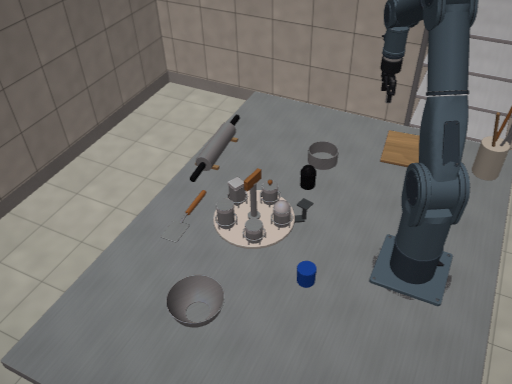

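View pics/top0.png

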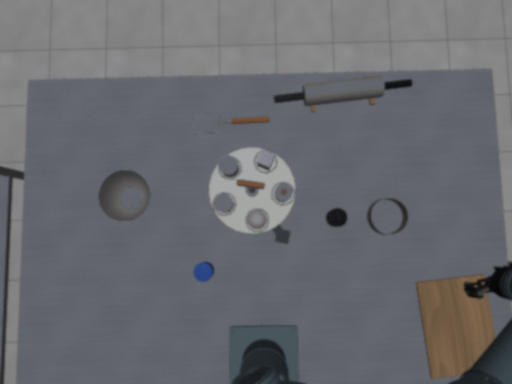

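```bash
cat > h.py <<'E'
import numpy as np,cv2
from bench import r
def K(n):
    c=r.camera_info(n); f=192/np.tan(np.radians(c["fov_y"]/2)); return f,c["cx"],c["cy"],np.array(c["world_to_cam"])
def plane(n,u,v,z):
    f,cx,cy,W=K(n); R=W[:3,:3];t=W[:3,3]
    d=R.T@np.array([(u-cx)/f,-(v-cy)/f,-1]); o=-R.T@t
    return o+d*(z-o[2])/d[2]
def depth(n,u,v,D):
    f,cx,cy,W=K(n); R=W[:3,:3];t=W[:3,3]
    return R.T@(np.array([(u-cx)/f,-(v-cy)/f,-1])*D-t)
def cloud(n,d):
    f,cx,cy,W=K(n); v,u=np.mgrid[:384,:512]
    c=np.stack([(u-cx)/f*d,-(v-cy)/f*d,-d],-1)
    return (c-W[:3,3])@W[:3,:3]
E
python3 - <<'E'
from h import *
for n,(x0,y0,x1,y1) in dict(top=(190,135,320,255),side=(195,155,325,255)).items():
    p=cv2.imread(f"pics/{n}0.png")[y0:y1,x0:x1]
    cv2.imwrite(f"pics/{n}0z.png",cv2.resize(p,None,fx=5,fy=5,interpolation=cv2.INTER_CUBIC))
p=cv2.imread("pics/top0.png"); d=np.load("pics/top0.npy"); C=cloud("top",d)
print("bench z",C[250,230],C[300,300])
hsv=cv2.cvtColor(p,cv2.COLOR_BGR2HSV)
# tray: bright white, contour -> ellipse
m=(cv2.inRange(hsv,(0,0,170),(179,60,255)))
cs,_=cv2.findContours(m,cv2.RETR_EXTERNAL,cv2.CHAIN_APPROX_NONE)
for c in cs:
    if cv2.contourArea(c)>1000:
        h=cv2.convexHull(c); e=cv2.fitEllipse(h); print(e,plane("top",*e[0],34), plane("top",e[0][0]+e[1][0]/2,e[0][1],34)-plane("top",e[0][0]-e[1][0]/2,e[0][1],34))
m=cv2.inRange(hsv,(0,90,60),(25,255,255)); m[:150]=0;m[220:]=0;m[:,:230]=0;m[:,270:]=0
ys,xs=np.nonzero(m); print("handle px",len(xs),xs.min(),xs.max(),ys.min(),ys.max()); 
print(plane("top",xs.mean(),ys.mean(),222), np.median(C[ys,xs],0))
E
```

```text
bench z [350.13185629 101.79063632   0.54773471] [ 186.26215412 -123.32041893    4.12251943]
handle px 106 238 262 181 187
[543.50074404  25.59950649 222.        ] [543.19354897  23.99210056 222.52364362]
```

```bash
sleep 1; ls pics
```

```text
side0.npy
side0.png
side0z.png
top0.npy
top0.png
top0z.png
```

View pics/top0z.png

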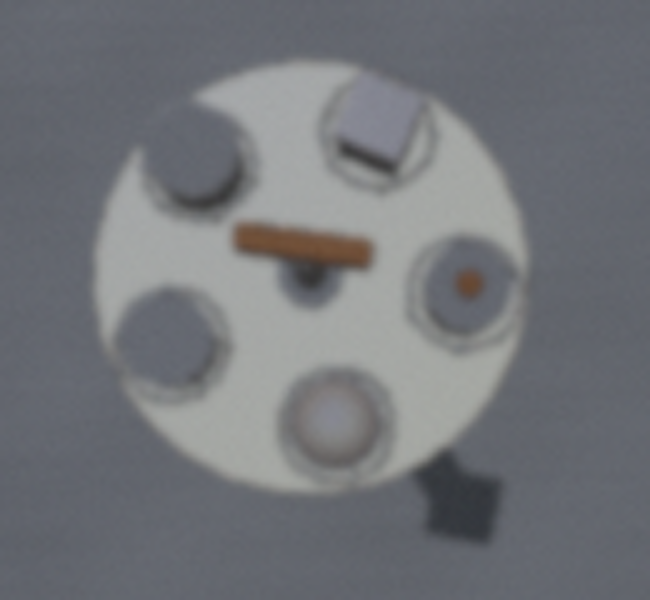

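View pics/side0z.png

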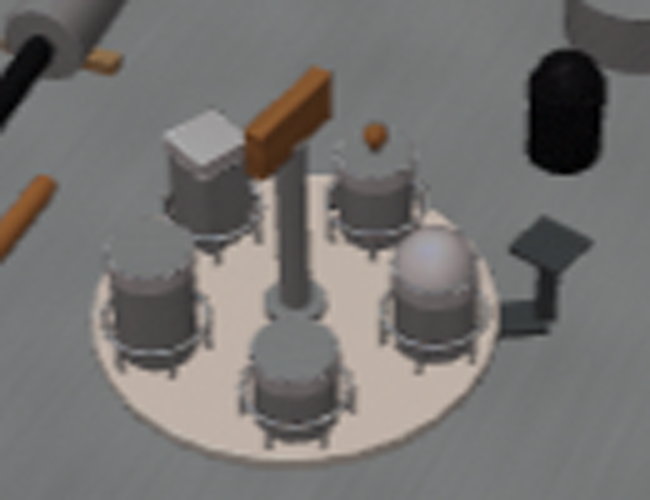

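Run:
```python
from h import *
p=cv2.imread("pics/top0.png"); d=np.load("pics/top0.npy"); C=cloud("top",d)
hsv=cv2.cvtColor(p,cv2.COLOR_BGR2HSV)
print(hsv[190,230],hsv[240,230],hsv[236,283],hsv[158,266])
m=((hsv[...,1]<45)&(hsv[...,2]>140)).astype(np.uint8)*255
m[:140]=0;m[245:]=0;m[:,:200]=0;m[:,305:]=0
cs,_=cv2.findContours(m,cv2.RETR_EXTERNAL,cv2.CHAIN_APPROX_NONE)
c=max(cs,key=cv2.contourArea); hl=cv2.convexHull(c)[:,0]
P=np.array([plane("top",*q,34)[:2] for q in hl])
A=np.c_[2*P,np.ones(len(P))]; s=np.linalg.lstsq(A,(P**2).sum(1),rcond=None)[0]
print("axis",s[:2],"R",np.sqrt(s[2]+s[0]**2+s[1]**2)); ax=s[:2]
m=(hsv[...,2]<75).astype(np.uint8)*255; m[:226]=0;m[245:]=0;m[:,:273]=0;m[:,295:]=0
ys,xs=np.nonzero(m);print(len(xs),xs.min(),xs.max(),ys.min(),ys.max())
D=plane("top",282.3,236,75)[:2]; print("diamond",D,np.linalg.norm(D-ax))
S=plane("top",265.8,158.6,124)[:2]; print("sq",S,np.linalg.norm(S-ax))
H1=plane("top",237,182,222);H2=plane("top",264,185.5,222);print("h",H1,H2,np.linalg.norm(H1-H2))
a=lambda v:np.degrees(np.arctan2(v[1],v[0]))
print("ang",a(D-ax),a(S-ax),a((H1-H2)[:2]))
for q in [(282,162),(227,165.5),(224,202),(283,192),(256.8,219)]: pass
# handle via side: top-face px of side view
p2=cv2.imread("pics/side0.png");h2=cv2.cvtColor(p2,cv2.COLOR_BGR2HSV)
m=cv2.inRange(h2,(0,90,40),(25,255,255));m[:165]=0;m[195:]=0;m[:,:240]=0;m[:,265:]=0
ys,xs=np.nonzero(m);print(len(xs));print("side handle ctr",plane("side",xs.mean(),ys.mean(),202))
d2=np.load("pics/side0.npy");print(np.median(cloud("side",d2)[ys,xs],0))
```

```text
[ 75   3 166] [115  25 113] [100  38  61] [115  23 144]
axis [545.7157126   26.71982534] R 139.76258035922731
172 274 288 226 242
diamond [393.76710378 -67.83367433] 178.96576215013687
sq [631.39971155 -20.71304321] 97.93684033475877
h [549.47981693  63.37338732 222.        ] [538.02927432 -12.75094729 222.        ] 76.98070696487638
ang -148.10711552218217 -28.967995821126102 81.44575987890018
217
side handle ctr [547.92049596  28.02066208 202.        ]
[542.88835228  37.18497942 211.8261707 ]
```

```bash
python3 -m handwheel '0.074 0.17 0.02 0 0 0.0175 1;0.074 0.17 0.02 0 0 0.0175 1;0.074 0.17 0.02 0 0 0.0175 1;0.074 0.17 0.02 0 0 0.0175 1;0.074 0.17 0.02 0 0 0.0175 1;0.074 0.17 0.02 0 0 0.0175 1;0.074 0.17 0.02 0 0 0.0175 1;0.074 0.17 0.02 0 0 0.0175 1;0.074 0.17 0.02 0 0 0.0175 1'; python3 -c "
from bench import r;print(r.read_state()['joint_positions'])"
```

```text
clock: 0.85
eef_pos: [410.1, -280.3, 339.9]
tool_rot: [0.892, 0.452, -0.0, -0.0]
ft_force: [0.8, -0.4, 0.2]
opening: 85.3
[ 0.712035    0.24538904 -0.23837151  1.88486088  0.06762791  1.0194212
 -0.18848478]
```

```bash
python3 -m handwheel '0.074 0.17 0 0 0 0.0175 1;0.074 0.17 0 0 0 0.0175 1;0.074 0.17 0 0 0 0.0175 1;0.074 0.17 0 0 0 0.0175 1;0.074 0.17 0 0 0 0.0175 1;0.074 0.17 0 0 0 0.0175 1;0.074 0.17 0 0 0 0.0175 1;0.074 0.17 0 0 0 0.0175 1;0.074 0.17 0 0 0 0.0175 1;0 0 0 0 0 0 1;0 0 0 0 0 0 1'; python3 -c "
from bench import r;import numpy as np
s=r.read_state();print(s['joint_positions'],s['eef_pos']);q=s['tool_rot'];print(np.degrees(2*np.arctan2(q[1],q[0]))-90)"
```

```text
clock: 1.77
eef_pos: [543.2, 26.4, 339.5]
tool_rot: [0.754, 0.657, 0.0, -0.001]
ft_force: [-0.0, -1.2, 0.4]
opening: 85.3
[ 0.25388925  0.35909226 -0.48517845  1.76079505  0.18665276  1.06808997
 -0.43226276] [543.22494805  26.38540584 339.47469391]
-7.840288254656556
```

```bash
python3 -m handwheel '0.005 0 -0.1 0 0 -0.003 1;0.005 0 -0.1 0 0 0 1;0 0 -0.1 0 0 0 1;0 0 -0.08 0 0 0 1;0 0 -0.04 0 0 0 1;0 0 0 0 0 0 1'
python3 - <<'E'
from h import *
p,d=r.grab_frame("side");cv2.imwrite("pics/s1.png",cv2.resize(p[100:260,170:350],None,fx=4,fy=3.75,interpolation=cv2.INTER_CUBIC))
E
```

```text
clock: 2.27
eef_pos: [543.8, 22.3, 254.1]
tool_rot: [0.759, 0.651, -0.002, -0.001]
ft_force: [-0.3, -0.3, 0.7]
opening: 85.2
```

View pics/s1.png

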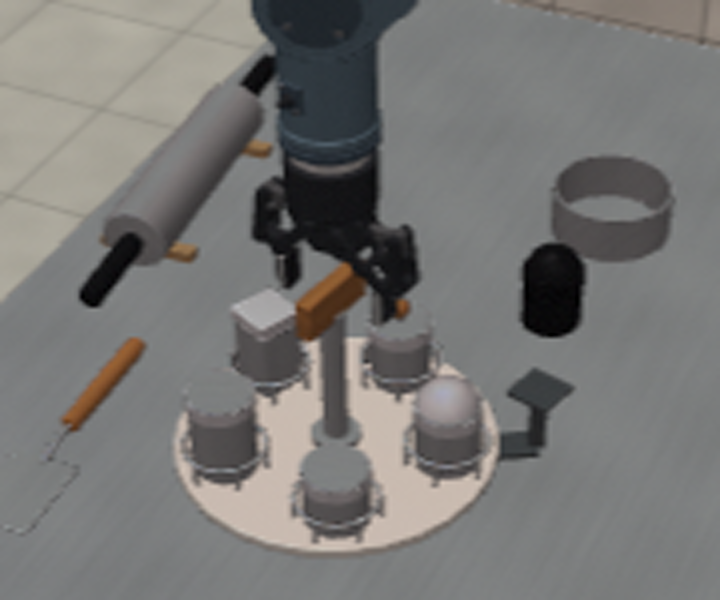

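The open fingers straddle the handle (fingertips about (287,270) and (383,300), handle between). Nudge to the axis and close.

```bash
python3 -m handwheel '0.006 0.018 0 0 0 0 1;0 0 0 0 0 0 1;0 0 0 0 0 0 -1;0 0 0 0 0 0 -1;0 0 0 0 0 0 -1;0 0 0 0 0 0 -1;0 0 0 0 0 0 -1;0 0 0 0 0 0 -1;0 0 0 0 0 0 -1;0 0 0 0 0 0 -1'; python3 -c "
from bench import r;import numpy as np
s=r.read_state();print(s['joint_positions'],s['eef_pos'],s['ft_force'],s['ft_torque']);q=s['tool_rot'];print(np.degrees(2*np.arctan2(q[1],q[0]))-90)"
```

```text
clock: 3.15
eef_pos: [545.8, 27.5, 256.3]
tool_rot: [0.758, 0.652, -0.001, -0.0]
ft_force: [-3.3, -0.4, 5.3]
opening: 17.3
[ 0.21983343  0.46153696 -0.45428645  1.83615707  0.25181553  0.90222566
 -0.50157731] [545.79557918  27.52275587 256.28123026] [-3.33358236 -0.37282875  5.34508991] [ 0.00524444  0.87377874 -0.03373396]
-8.63902502783445
```

```bash
python3 -m handwheel '0 0 0 0 0 -0.008 -1;0 0 0 0 0 -0.016 -1;0 0 0 0 0 -0.02 -1;0 0 0 0 0 -0.02 -1;0 0 0 0 0 -0.02 -1;0 0 0 0 0 -0.02 -1;0 0 0 0 0 -0.02 -1;0 0 0 0 0 -0.02 -1;0 0 0 0 0 -0.02 -1;0 0 0 0 0 -0.02 -1;0 0 0 0 0 -0.016 -1;0 0 0 0 0 -0.008 -1'; python3 -c "
from bench import r;import numpy as np
s=r.read_state();print(s['joint_positions'],s['eef_pos'],s['ft_force'],s['ft_torque']);q=s['tool_rot'];print(np.degrees(2*np.arctan2(q[1],q[0]))-90)"
```

```text
clock: 4.15
eef_pos: [545.9, 27.5, 256.3]
tool_rot: [0.928, 0.373, -0.001, -0.0]
ft_force: [-3.2, 0.2, 6.3]
opening: 17.7
[ 0.10754669  0.44035468 -0.30744681  1.84278908  0.1677064   0.88482486
 -1.08603739] [545.86572565  27.49343624 256.30568374] [-3.22117588  0.19456299  6.27529595] [-0.03214156  0.7648842  -0.01036609]
-46.232254518759504
```

```bash
python3 -m handwheel '0 0 0 0 0 -0.01 -1;0 0 0 0 0 -0.02 -1;0 0 0 0 0 -0.024 -1;0 0 0 0 0 -0.024 -1;0 0 0 0 0 -0.024 -1;0 0 0 0 0 -0.024 -1;0 0 0 0 0 -0.024 -1;0 0 0 0 0 -0.024 -1;0 0 0 0 0 -0.024 -1;0 0 0 0 0 -0.024 -1;0 0 0 0 0 -0.016 -1;0 0 0 0 0 -0.008 -1' && python3 -m handwheel '0 0 0 0 0 -0.01 -1;0 0 0 0 0 -0.02 -1;0 0 0 0 0 -0.024 -1;0 0 0 0 0 -0.024 -1;0 0 0 0 0 -0.024 -1;0 0 0 0 0 -0.024 -1;0 0 0 0 0 -0.024 -1;0 0 0 0 0 -0.02 -1;0 0 0 0 0 -0.014 -1;0 0 0 0 0 -0.006 -1;0 0 0 0 0 0 -1;0 0 0 0 0 0 -1'
python3 - <<'E'
from h import *
s=r.read_state();print(s['joint_positions'],s['eef_pos'],s['ft_force'],s['ft_torque']);q=s['tool_rot'];print(np.degrees(2*np.arctan2(q[1],q[0]))-90)
for n,(x0,y0,x1,y1) in dict(top=(190,135,320,255),side=(195,155,325,255)).items():
    p,d=r.grab_frame(n);cv2.imwrite(f"pics/{n}2.png",p);np.save(f"pics/{n}2.npy",d)
    cv2.imwrite(f"pics/{n}2z.png",cv2.resize(p[y0:y1,x0:x1],None,fx=5,fy=5,interpolation=cv2.INTER_CUBIC))
E
```

```text
clock: 5.15
eef_pos: [545.9, 27.4, 256.3]
tool_rot: [1.0, -0.005, -0.001, 0.0]
ft_force: [-3.4, -1.3, 6.1]
opening: 17.7
clock: 6.15
eef_pos: [545.9, 27.3, 256.3]
tool_rot: [0.955, -0.297, -0.0, 0.0]
ft_force: [-4.1, -0.3, 5.9]
opening: 17.8
[-1.29495283e-01  4.20451868e-01 -3.71559176e-03  1.85725614e+00
  2.07365154e-03  8.64985777e-01 -2.30847546e+00] [545.89041876  27.34456954 256.32160843] [-4.05777766 -0.33112822  5.93699221] [-0.07891274  0.74941754 -0.10909782]
-124.57485716121963
```

View pics/top2z.png

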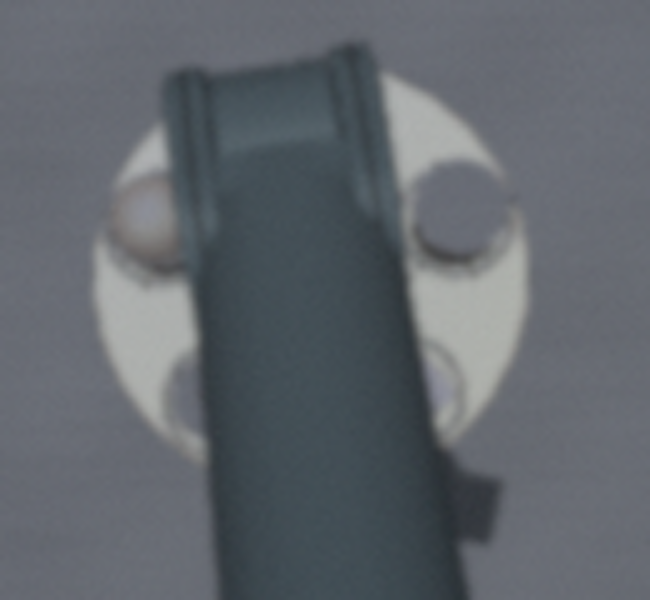

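View pics/side2z.png

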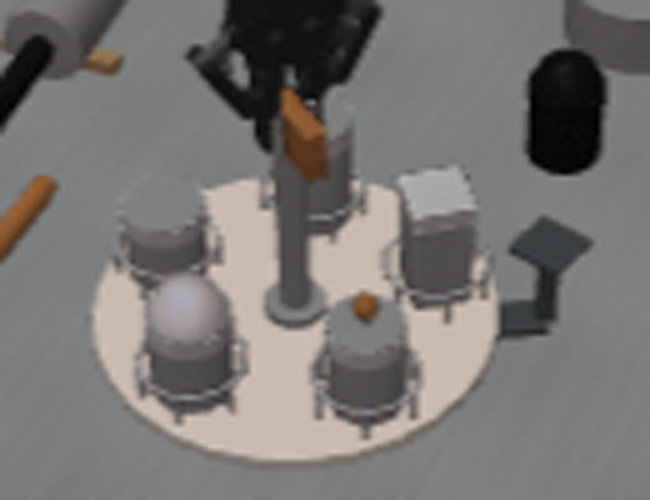

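Run:
```python
from h import *
g=lambda u,v:(195+(u+.5)/5-.5,155+(v+.5)/5-.5)
hsv=cv2.cvtColor(cv2.imread("pics/side2.png"),cv2.COLOR_BGR2HSV)
p=cv2.cvtColor(cv2.imread("pics/side2.png"),cv2.COLOR_BGR2HSV)
m=((p[...,1]<60)&(p[...,2]>150)).astype(np.uint8)*255
m[:185]=0;m[250:]=0;m[:,:205]=0;m[:,298:]=0;m[185:200,270:]=0
P=[]
hl=[g(u,v) for u,v in [(93,310),(110,370),(160,425),(220,455),(290,465),(360,458),(430,425),(480,375),(499,320),(490,275)]]
P=np.array([plane("side",*q,34)[:2] for q in hl])
A=np.c_[2*P,np.ones(len(P))]; s=np.linalg.lstsq(A,(P**2).sum(1),rcond=None)[0]
ax=s[:2];print("axis",ax,np.sqrt(s[2]+ax@ax))
D=plane("side",*g(551,244),75)[:2]
c=[(399,183),(459,166),(478,203),(414,221)]
S=np.mean([plane("side",*g(*q),124)[:2] for q in c],0)
S0=np.mean([plane("side",*g(*q),124)[:2] for q in [(166,139),(199,110),(247,128),(211,164)]],0)
a=lambda v:np.degrees(np.arctan2(v[1],v[0]))
for A in(ax,np.array([545.5,26.9])):
    print(D,S,S0,np.linalg.norm(D-A),np.linalg.norm(S-A),np.linalg.norm(S0-A),a(D-A),a(S-A),a(S0-A))
    u=(D-A)/np.linalg.norm(D-A);w=S-A;print("lat",u[0]*w[1]-u[1]*w[0])
```

```text
axis [543.28151687  32.3012339 ] 140.22747986503288
[394.16972057 -64.35120443] [465.12316114 -29.85136611] [636.63468665 -18.14832164] 177.69643111073933 99.85827085368375 106.11301504970919 -147.0491874996342 -141.50779678810153 -28.38750122017026
lat 9.642794536368832
[394.16972057 -64.35120443] [465.12316114 -29.85136611] [636.63468665 -18.14832164] 176.71342841246584 98.39285431454975 101.6606236140183 -148.91028788151928 -144.77537855159352 -26.30341254535076
lat 7.094631960503122
```

```bash
python3 -m handwheel '0 0 0 0 0 -0.006 -1;0 0 0 0 0 -0.01 -1;0 0 0 0 0 -0.006 -1;0 0 0 0 0 0 -1;0 0 0 0 0 0 -1;0 0 0 0 0 0 -1;0 0 0 0 0 0 -1'
python3 - <<'E'
from h import *
s=r.read_state();print(s['joint_positions'],s['eef_pos'],s['ft_force'],s['ft_torque']);q=s['tool_rot'];print(np.degrees(2*np.arctan2(q[1],q[0]))-90)
p,d=r.grab_frame("side");cv2.imwrite("pics/side3.png",p)
cv2.imwrite("pics/side3z.png",cv2.resize(p[155:255,195:325],None,fx=5,fy=5,interpolation=cv2.INTER_CUBIC))
p,d=r.grab_frame("top");cv2.imwrite("pics/top3.png",p)
cv2.imwrite("pics/top3z.png",cv2.resize(p[135:255,190:320],None,fx=5,fy=5,interpolation=cv2.INTER_CUBIC))
E
```

```text
clock: 6.83
eef_pos: [545.9, 27.3, 256.3]
tool_rot: [0.944, -0.33, -0.001, 0.0]
ft_force: [-4.1, -0.2, 5.5]
opening: 17.7
[-0.14133771  0.42025905  0.01147406  1.85801835 -0.00619968  0.86446508
 -2.37012849] [545.87665743  27.32374946 256.30366519] [-4.06066987 -0.19906498  5.45480811] [-0.07598483  0.67912502 -0.052071  ]
-128.53137247209114
```

View pics/side3z.png

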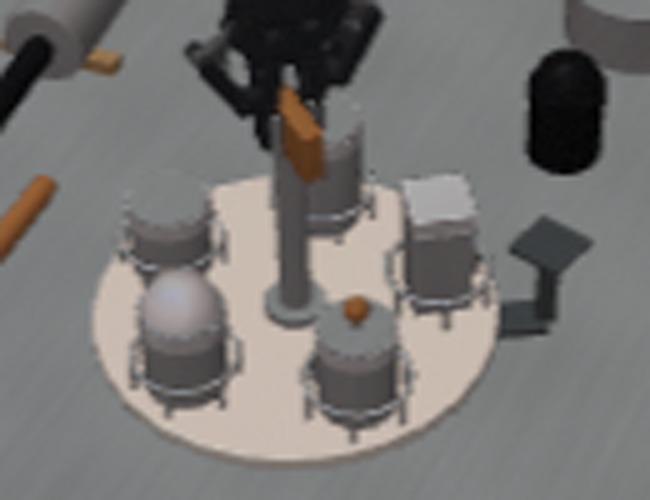

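View pics/top3z.png

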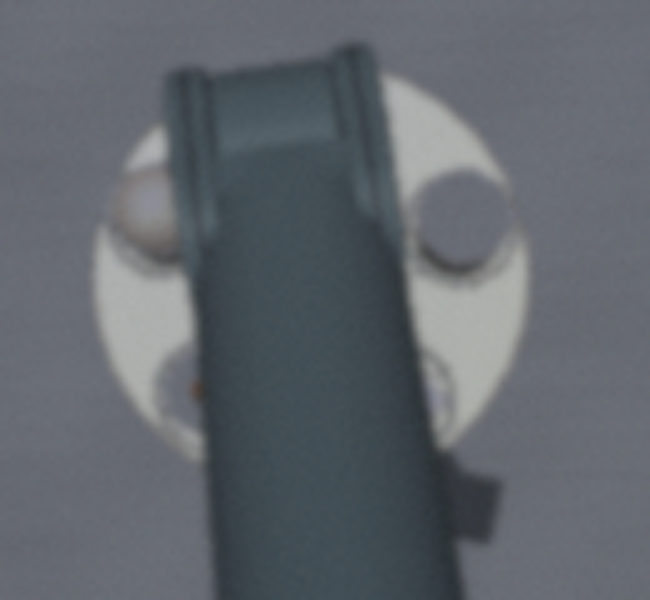

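Run:
```python
from h import *
g=lambda u,v:(195+(u+.5)/5-.5,155+(v+.5)/5-.5)
gt=lambda u,v:(190+(u+.5)/5-.5,135+(v+.5)/5-.5)
a=lambda v:np.degrees(np.arctan2(v[1],v[0]))
D=plane("side",*g(551,244),75)[:2]
S=np.mean([plane("side",*g(*q),124)[:2] for q in [(402,188),(462,173),(477,214),(414,228)]],0)
for A in([543.3,32.3],[545.5,26.9]):
    A=np.array(A);u=(D-A)/np.linalg.norm(D-A);w=S-A;print("side lat",u[0]*w[1]-u[1]*w[0],u@w,a(u),a(w))
A=np.array([545.7,26.7])
T=[((380,118),124),((193,150),124),((167,330),96),((332,418),122),((465,287),106)]
for q,z in T:
    P=plane("top",*gt(*q),z)[:2]; print("top0",P,np.linalg.norm(P-A),a(P-A),(a(P-A)+29)/72)
P=plane("top",*gt(464,217),124)[:2];print("tall now",a(P-A))
D=plane("top",*gt(463,507),75)[:2];print("D",a(D-A))
```

```text
side lat 2.0505241249745865 99.02145309050597 -147.05276261246206 -145.86645817589633
side lat -0.5012250258090347 97.99849500733728 -148.91028788151928 -149.2033314446036
top0 [632.65677339 -20.12444597] 98.7623874735327 -28.301556686317838 0.00970060157891892
top0 [615.12330574  95.15003733] 97.49360486751752 44.59554729678513 1.0221603791220157
top0 [506.63439402 114.74523784] 96.32281908902038 113.92682532927657 1.9850947962399523
top0 [449.367425    12.76074438] 97.33585081111843 -171.76648787553302 -1.9828678871601808
top0 [528.99818258 -70.63271412] 98.75529323841597 -99.73684763156253 -0.9824562171050351
tall now -75.73051786134221
D -148.19387280732198
```

```bash
python3 -c "
from bench import r
s=r.read_state();print(s['opening'],abs(s['joint_velocities']).max());print(r.sign_off())"
```

```text
18.095785331975577 0.0028281108908900557
the job is handed in; nothing more can be done
None
```

I gripped the carousel's bar handle across its thickness and turned it about 120° clockwise seen from above. The square jar now stands at the pointer. I handed the job in at about 7 s with the gripper still closed on the handle.

**Alignment:** From the side view, the square jar is between 2.1 mm and −0.5 mm off the pointer line, depending on which estimate of the turning axis I use. The limit is 11 mm. The two axis estimates, from the top and side views, disagreed by about 6 mm. The top view now hides the square jar behind the arm. There, the tall round jar's angle puts the square jar's bay about 0.5° (about 1 mm) from the line.

**Grip and motion:** The finger opening is 18 mm on a 16 mm handle, the arm is at rest (joint speeds under 0.003 rad/s), and the external force reading is about 7 N. I did not measure the fingers' contact force on the handle directly.

**Jars:** All five look upright in their bays in the last pictures.

**Cake ring, bowl and spatula:** I did not re-measure them. The arm passed over the bench well above them and touched only the handle.

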